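# Lock a bearing ring in its bayonet fixture

### The arm

A 7-joint arm with a two-finger parallel gripper is mounted at the origin on a cart in front of the work surface, level with it; the furniture and walls round the work are solid. World frame = base frame: x ahead of the robot, y to its left, z up, the work surface at z = 0. Lengths are in m, angles in rad, forces in N, time in s.
With the tool pointing down it reaches from about 0.425 to 0.925 m from the base axis. Payload 6.8 kg.
Tool frame: the origin (TCP) lies midway between the tips of the shut fingers; the grasp point (between the pads) lies bot.grip_point_offset behind it (bot.grip_point_offset is the distance from the TCP to the grasp point, in m); z points along the fingers, y is the line along which they close (so a half turn about z gives the same grasp; the last joint's range is limited). The gripper opens to 85 mm and grips with 20 to 120 N. Pads are 22 mm wide; open, the fingers measure 114 mm over their backs; the gripper's body (76 mm by 85 mm) begins 54 mm behind the grasp point. The pads swing forward as they close: fully open they stand 13 mm farther back than shut.
Start: joints at [1.061, 0.477, 0.022, 1.555, -0.011, 1.109, -0.083], TCP at [0.264, -0.621, 0.231] pointing down, gripper open.
Joint ranges: [-2.96, 2.96], [-0.34, 2.1], [-1.41, 1.46], [0.24, 2.44], [-1.37, 4.51], [0.17, 1.92], [-2.96, 2.96]. Speed limits (rad/s): [2.39, 2.39, 3.14, 3.14, 3.14, 3.14, 3.14].

### API

Orientations are given as a unit quaternion [w, x, y, z].
In Python, from station import get_obs, cams, job, bot gives the robot as it stands.
- The arm moves only by the tool arm_command, never from a script. Its argument "rows" is a list that holds one entry, the list of rows, each a list of 5 numbers: the finger opening in mm, from 0 to 85.4, then the shift along the world's x, y, z in units of 60 mm (1.0 is 60 mm), then the turn about the world's z in units of 0.08 rad (1.0 is 0.08 rad). In form: [[[grip, x, y, z, turn], ...]]. A call has exactly 10 rows; each row shifts and turns the commanded pose from where the row before left it; what a row does not reach is not made up. A row lasts 1/8 s, in which the tool goes at most 62.5 mm and 10.7 degrees, less where a joint would pass 70% of its speed; a pose out of reach is approached as far as the arm can. A call with a number of a shift or a turn outside -1 to 1 is refused whole. A call with a gripper value outside its range is refused whole. The fingers move at their own pace and stop on an object; "newtons" is the grip in N (left out, the last holds). Time passes only in rows, so rows that do not move let the fingers close, or fill a call up. It gives the time, the measured TCP pose, the force, the opening and the grip force at its end, in the units of the state.
- get_obs(): the state, without advancing time (a new reading comes with each control period).
- cams.read_camera(name): name is "side" or "top"; returns the picture (384x512x3 uint8, red, green, blue); there is no depth.
- cams.camera_params(name): a dict with "K" (3x3 intrinsics, pixels), "extrinsics" (4x4, takes a point from camera to world coordinates). Camera axes: x right, y down, z forward; pixel columns grow to the right and rows downward; lengths in m; the calibration is good to about 2 mm. A picture is of the moment at which its call begins. camera_params takes no time and is no camera call.
- job.hand_in(): hands the job in; it is judged then, once.
The state is a dict: "t": time; "q": joint angles; "joint_vel": joint speeds; "joint_torque": joint torques, N m; "eef_pos": TCP position; "tool_rot": TCP orientation; "contact_force": force on the tool from outside, world axes, zero at the start; "torque": the same for the moment, N m; "gripper_width": opening from 0.0 (shut) to 1.0 (fully open); "grasp_force": force on a finger pad.
Only numpy, scipy, OpenCV 4.12 (cv2) and the standard library are available. Lean on these libraries where they do the work, as an engineer would, in place of code of your own. Each camera call takes 0.05 s, during which the arm holds its last target. There are 200 camera calls.

### The job

Pick up the bayonet cap by its red handle, put it into the round fixture with its two brass ears going down through the two gaps in the collar, and press it down against the spring so that the ears pass below the lugs. Turn it clockwise (seen from above) until it is fully home and bears firmly on the hidden stop inside, which is set differently each time, without forcing it; then let go of it. Leave the other things on the desk where they are.

Things in the scene. Friction and masses are not known exactly. Their poses are not given: they have to be found in the camera images.
- cap_grip (a point): Centre of the red T-handle of the bayonet cap (loose, 0.12 to 0.2 kg, standing upright on the desk). The bar is 64 mm long (x), 12 mm thick (y), 22 mm high (z); this point is on the cap's axis, 51 mm above its underside. A half turn of the cap about z makes no difference.
- cap_plug (a point): Centre of the cap's steel plug: 46 mm in diameter, 24 mm high, its foot tapering to 39 mm over the lowest 4 mm. 12 mm above the cap's underside, 39 mm below cap_grip. An 18 mm wide neck joins it to the handle.
- ear_a (a point): Brass ear on the cap's +x side, below that end of the handle: a round pin 7 mm in diameter, level with the plug's centre, reaching to 29 mm from the axis. The point is on its centre line 27 mm from the axis, 39 mm below cap_grip.
- ear_b (a point): The same ear on the cap's -x side: point on its centre line, 27 mm from the cap's axis, 39 mm below cap_grip.
- fixture_top (a point): Round bayonet fixture, fixed to the desk: dark flange 110 mm in diameter and 10 mm high, on it an aluminium collar 80 mm in diameter. The point is on its axis at the collar's top, 51 mm above the desk. Two lugs reach inward at the top, leaving a bore of 49 mm; the two gaps between them lie along +x and -x.
- gap_a (a point): The gap on the fixture's +x side, at the collar's top, 27 mm from the axis (the other is opposite; red marks on the flange show both). Each is 36 degrees wide: an ear has about 4 mm play to either side.
- seat_top (a point): Top of the bearing ring on the spring seat inside the collar, 20 mm below the collar's top; the ring stays on the seat. The cap's underside lands on it (cap_grip then 31 mm above fixture_top). The spring starts at 2 N and takes 1.8 N per mm; travel 7.5 mm.
- ramp (a point): Foot of one lug's ramp, 60 degrees clockwise of a gap. Ears pass under the lugs when the cap is pressed at least 3.5 mm below first contact (8 N). The undersides then fall 3.7 mm in 60 degrees clockwise and draw the cap down, so the hand must follow. Friction holds it when released; home, cap_grip is 24 to 27 mm above fixture_top.
- channel (a point): Point in the channel below one lug, 27 mm from the fixture's axis, 15 mm below the collar's top, 54 degrees clockwise of the +x gap. A rigid stop, out of sight in this channel, is set anew each time: it halts an ear 35 to 73 degrees clockwise of its gap, to be found by feel. Firm from 8 N (0.22 N m on top of 0.1 to 0.3 N m of friction); not over 35 N (0.95 N m).
- ring_gauge: Knurled steel setting ring, 54 mm in diameter, 18 mm high, bystander; origin at the centre of its underside.
- oil_pot: Pot with a lid, 51 mm in diameter, 36 mm high, bystander; origin at the centre of its underside.
- screwdriver: Red precision screwdriver, 143 mm long, 11 mm thick, lying on the desk, bystander.
Mind the look-alikes: they are no part of the job. What is shaped like the part that bears cap_grip but purple is not meant.

How it is judged:
On the way, in this order (a step that is already met when the one before it is completed fails the run):
1. the cap is in the fixture, pressed down against the spring so that its ears are at the lugs' entry height or lower (horizontal distance between cap_grip and fixture_top below 0.005 m and z of cap_grip in the frame of fixture_top below 0.0285 m), for 0.1 s.
2. the cap is turned until an ear bears on the stop with at least 8 N (contact force between cap and stop above 8 N), for 0.1 s.
At the end, for the whole second after the job is handed in: The cap sits in the fixture, upright within 4.5 degrees and within 4 mm of its axis, held down by the ramps (cap_grip less than 27.5 mm above fixture_top), still turned home (within 0.15 rad of where an ear meets the stop), released and at rest (angle between the x axis of cap_grip and the x axis of stop, either way round below 0.15 rad and horizontal distance between cap_grip and fixture_top below 0.004 m and z of cap_grip in the frame of fixture_top below 0.0275 m and angle between cap_grip's own z axis and vertical below 0.08 rad and linear speed of cap below 0.01 m/s); the robot touches nothing.
It fails at once if the cap is pressed or levered against the fixture (seat and ring included) with more than 70 N (contact force between cap and fixture above 70 N).
It fails at once if the stop is forced: more than 35 N from the cap (contact force between cap and stop above 35 N).
It fails at once if the ring gauge is moved by more than 30 mm (distance of ring_gauge from where it was at the start of the episode above 0.03 m).
It fails at once if the oil pot is moved by more than 30 mm (distance of oil_pot from where it was at the start of the episode above 0.03 m).
It fails at once if the screwdriver is moved by more than 30 mm (distance of screwdriver from where it was at the start of the episode above 0.03 m).
It also fails if it takes over 72 s, if anything falls off the work surface, if the arm or the gripper's body presses on something with over 40 N, if the wrist force passes 120 N, or if a joint passes its speed limit or range.

## Working session

There is one attempt and no reset: what is moved stays moved. The work goes in short steps, Python scripts to look and compute and a tool call to move; the robot and the scene stay as the last step left them, time stands still between calls to the robot, and variables do not carry over. Pictures are saved under pics/ and viewed, at most 10 in all, crops included, and the job is handed in when it is done.

Besides the shell and the picture viewer there is one more tool, called after ">>>" by a JSON object that holds its "api" and its "payload". arm_command: Moves the arm, as the interface text tells. Its arguments: {"type":"object","properties":{"rows":{"type":"array"},"newtons":{"type":"number"}},"required":["rows"]}

```bash
mkdir -p pics
cat > h.py <<'E'
import numpy as np, cv2
from station import get_obs, cams, job, bot
def save(n,f,crop=None,s=1):
    im=cams.read_camera(n)[:,:,::-1]
    if crop: im=im[crop[1]:crop[3],crop[0]:crop[2]]
    cv2.imwrite('pics/'+f,cv2.resize(im,None,fx=s,fy=s,interpolation=cv2.INTER_CUBIC))
def ray(n,u,v,z):
    p=cams.camera_params(n);K=np.array(p['K']);T=np.array(p['extrinsics'])
    d=T[:3,:3]@np.linalg.inv(K)@[u,v,1];o=T[:3,3]
    return o+d*(z-o[2])/d[2]
def proj(n,P):
    p=cams.camera_params(n);K=np.array(p['K']);T=np.linalg.inv(np.array(p['extrinsics']))
    c=K@(T[:3,:3]@np.array(P)+T[:3,3]);return c[:2]/c[2]
E
python3 - <<'E'
from h import *
save('top','t0.png',s=1.5);save('side','s0.png',s=1.5)
o=get_obs();print(o,bot.grip_point_offset)
for n in('top','side'):print(cams.camera_params(n))
E
```

```text
{'t': 0.1, 'q': array([ 1.0608991 ,  0.47773812,  0.02235735,  1.55631451, -0.01144853,
        1.10931028, -0.08309015]), 'joint_vel': array([ 0.00158639,  0.0003006 ,  0.00173014, -0.0005043 , -0.00049053,
        0.0003152 ,  0.00051824]), 'joint_torque': array([ 5.19158668e-03, -5.97754633e+01,  1.61422916e+00, -2.81951523e+01,
        1.28692389e-02,  5.05630887e-03,  1.40993299e-05]), 'eef_pos': array([ 0.26374076, -0.62077954,  0.23042545]), 'tool_rot': array([-7.82971573e-04,  9.79883318e-01,  1.99569558e-01, -2.47358160e-04]), 'contact_force': array([0.13588213, 0.95261759, 0.19978472]), 'torque': array([ 0.01555504,  0.01245792, -0.04703513]), 'grasp_force': 0.0, 'gripper_width': 1.0005917269049667} 0.0187
{'K': array([[434.52633927,   0.        , 256.00137107],
       [  0.        , 434.52633927, 192.08481759],
       [  0.        ,   0.        ,   1.        ]]), 'extrinsics': array([[ 0.01740695, -0.98763779,  0.15578382,  0.40672766],
       [-0.99937682, -0.02197148, -0.0276265 , -0.20624338],
       [ 0.03070777, -0.15520585, -0.98740477,  0.90314034],
       [ 0.        ,  0.        ,  0.        ,  1.        ]])}
{'K': array([[349.38833385,   0.        , 257.55798658],
       [  0.        , 349.38833385, 186.95820768],
       [  0.        ,   0.        ,   1.        ]]), 'extrinsics': array([[-0.87871942, -0.20323457,  0.43191191,  0.16935124],
       [-0.47707288,  0.4041108 , -0.78044598,  0.43841752],
       [-0.01592666, -0.89184649, -0.45205771,  0.4450073 ],
       [ 0.        ,  0.        ,  0.        ,  1.        ]])}
```

View pics/t0.png

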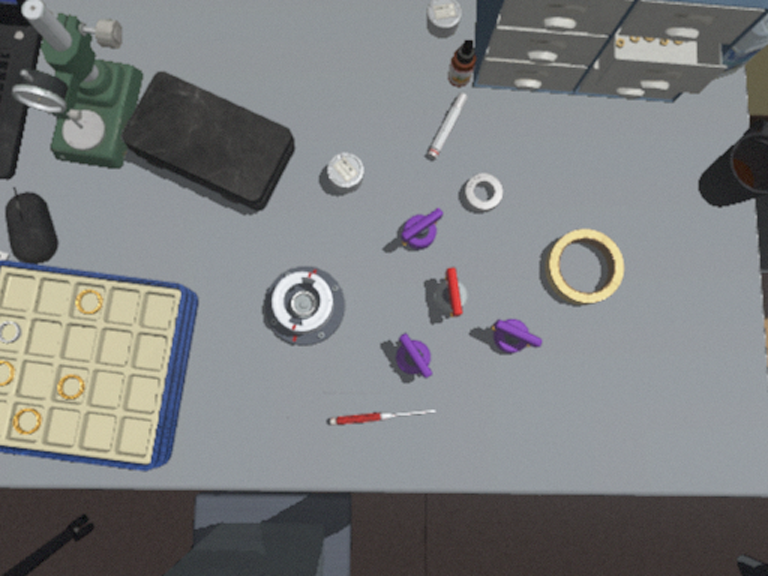

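View pics/s0.png

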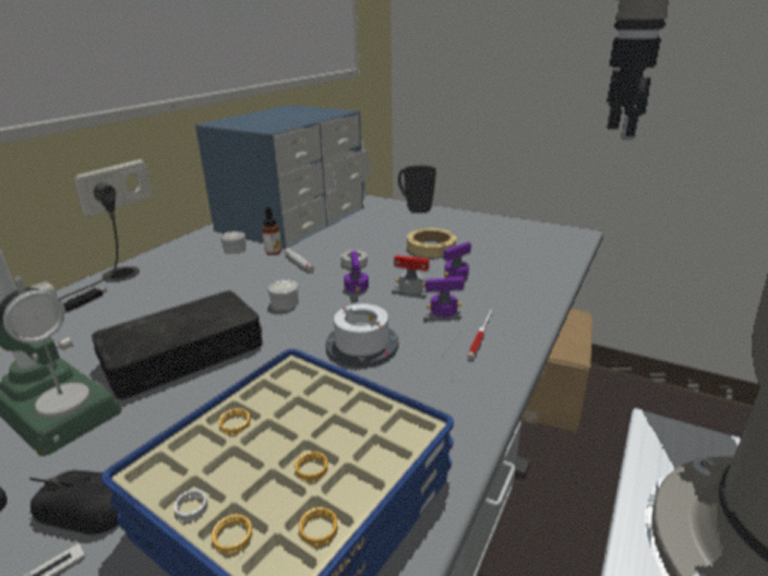

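Top view, in enlarged pixels: the red-handled cap is at (454,291). The purple look-alikes are at (420,230), (414,357) and (517,336). Only the first has the red handle. The fixture is at about (303,302), with red gap marks at about (312,273) and (294,338). I'll confirm this in a crop.

Run:
```python
from h import *
save('top','t1.png',(170,165,330,240),5)
im=cams.read_camera('top').astype(int);r,g,b=im[...,0],im[...,1],im[...,2]
m=((r>120)&(g<70)&(b<70)).astype(np.uint8);m[:165]=0;m[240:]=0
n,l,st,c=cv2.connectedComponentsWithStats(m)
for i in range(1,n):
  if st[i,4]>1:
    print(c[i],st[i])
    if st[i,4]>60:
      p=np.argwhere(l==i)[:,::-1].astype(np.float32);print(cv2.minAreaRect(p))
```

```text
[301.8974359 193.8034188] [298 179  10  31 117]
((302.3973388671875, 194.01622009277344), (30.724626541137695, 4.834839820861816), 81.02737426757812)
[209.  180.5] [209 180   1   2   2]
[304. 190.] [304 189   1   3   3]
[306.  202.5] [306 202   1   2   2]
[196. 225.] [196 224   1   3   3]
```

View pics/t1.png

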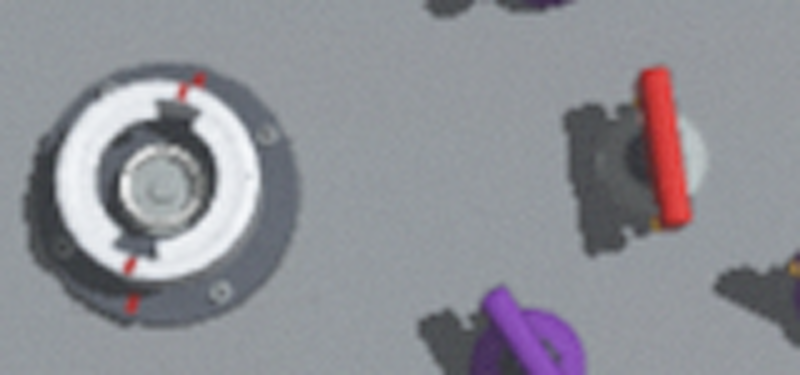

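The crop confirms the red bar from (655,70) to (680,222), with brass ears under it. The collar top ring spans x 55–262, y 80–283, and its red marks are at (182,92) and (130,266).

```bash
cat >> h.py <<'E'
def cp(x,y,z,o=(170,165),s=5): return ray('top',x/s-.5+.5/s+o[0],y/s-.5+.5/s+o[1],z)
E
python3 - <<'E'
from h import *
a,b=cp(654,72,.058),cp(679,222,.058);print('bar',a,b,(a+b)/2,np.linalg.norm(a-b),np.degrees(np.arctan2(*(a-b)[1::-1])))
print('fix',cp(158.5,181.5,.051),'w',cp(55,181,.051)-cp(262,181,.051),cp(158,80,.051)-cp(158,283,.051))
a,b=cp(182,92,.051),cp(130,266,.051);print('marks',(a+b)/2,np.degrees(np.arctan2(*(a-b)[1::-1])))
a,b=cp(201,78,.01),cp(132,305,.01);print('fl',(a+b)/2,np.linalg.norm(a-b),np.degrees(np.arctan2(*(a-b)[1::-1])))
# flange
print(cp(300,190,.01),cp(160,62,.01),cp(165,328,.01))
R=get_obs()['tool_rot'];from scipy.spatial.transform import Rotation as Ro
M=Ro.from_quat(R[[1,2,3,0]]).as_matrix();print(M, np.degrees(np.arctan2(M[1,1],M[0,1])))
import itertools
for nm,uv in dict(pot=(345/1.5,170/1.5),ring=(483/1.5,192/1.5),p1=(420/1.5,230/1.5),p2=(414/1.5,357/1.5),p3=(517/1.5,336/1.5)).items():print(nm,ray('top',*uv,.03))
E
```

```text
bar [ 0.56832256 -0.31760515  0.058     ] [ 0.50858964 -0.32755191  0.058     ] [ 0.5384561  -0.32257853  0.058     ] 0.06055543347416358 9.454177069705631
fix [ 0.52117519 -0.12249061  0.051     ] w [-0.00175855  0.08135009  0.        ] [0.08074949 0.00298356 0.        ]
marks [ 0.52237916 -0.12153046  0.051     ] -14.384383340368776
fl [ 0.52299731 -0.1220157   0.01      ] 0.09835279974789651 -14.70937855651253
[ 0.52439435 -0.17695589  0.01      ] [ 0.57694731 -0.11722917  0.01      ] [ 0.4662936  -0.12334176  0.01      ]
[[ 9.20352226e-01  3.91090181e-01 -5.00026962e-04]
 [ 3.91090493e-01 -9.20351710e-01  9.77667651e-04]
 [-7.78444511e-05 -1.09535439e-03 -9.99999397e-01]] -66.97763471922156
pot [ 0.70991686 -0.17339625  0.03      ]
ring [ 0.68334383 -0.36650578  0.03      ]
p1 [ 0.62668098 -0.27889106  0.03      ]
p2 [ 0.45221778 -0.27239447  0.03      ]
p3 [ 0.48308203 -0.41135837  0.03      ]
```

>>> {"api": "arm_command", "payload": {"rows": [[[85,0.45,0.49,0,1],[85,0.45,0.49,0,1],[85,0.45,0.49,0,1],[85,0.45,0.49,0,1],[85,0.45,0.49,0,1],[85,0.45,0.49,0,1],[85,0.45,0.49,0,1],[85,0.45,0.49,0,1],[85,0.45,0.49,0,1],[85,0.45,0.49,0,1]]], "newtons": 80}}

```text
t: 1.45
eef_pos: [0.5346, -0.3263, 0.2312]
tool_rot: [-0.0, 0.824, 0.566, -0.0]
contact_force: [1.1, -0.7, -0.4]
gripper_width: 0.996
grasp_force: 0.0
```

>>> {"api": "arm_command", "payload": {"rows": [[[85,0,0,0,1],[85,0,0,0,1],[85,0,0,0,1],[85,0,0,0,1],[85,0,0,0,1],[85,0,0,0,1],[85,0,0,0,1],[85,0,0,0,1],[85,0,0,0,1],[85,0,0,0,1]]]}}

```text
t: 2.7
eef_pos: [0.5338, -0.3273, 0.2311]
tool_rot: [-0.0, 0.539, 0.843, -0.0]
contact_force: [-0.1, -0.1, 0.5]
gripper_width: 0.991
grasp_force: 0.0
```

>>> {"api": "arm_command", "payload": {"rows": [[[85,0,0,-0.1,1],[85,0,0,-0.1,1],[85,0,0,-0.1,1],[85,0,0,-0.1,1],[85,0,0,-0.1,1],[85,0,0,-0.1,1],[85,0,0,-0.1,1],[85,0,0,-0.1,1],[85,0,0,-0.1,1],[85,0,0,-0.1,1]]]}}

```text
t: 3.95
eef_pos: [0.5338, -0.3273, 0.1709]
tool_rot: [-0.0, 0.168, 0.986, 0.0]
contact_force: [0.7, -0.9, -0.5]
gripper_width: 0.999
grasp_force: 0.0
```

>>> {"api": "arm_command", "payload": {"rows": [[[85,0.08,0,-0.15,1],[85,0,0.08,-0.15,1],[85,0,0,-0.15,1],[85,0,0,-0.15,1],[85,0,0,-0.15,1],[85,0,0,-0.15,1],[85,0,0,-0.15,0.3],[85,0,0,-0.15,0],[85,0,0,-0.1,0],[85,0,0,0,0]]]}}

```text
t: 5.2
eef_pos: [0.5385, -0.3223, 0.0928]
tool_rot: [-0.0, -0.082, 0.997, 0.0]
contact_force: [0.6, 0.2, 0.3]
gripper_width: 0.993
grasp_force: 0.0
```

Run:
```python
from h import *
print(proj('side',[.538,-.3225,.051])); p=proj('side',[.538,-.3225,.07]).astype(int)
save('side','s1.png',(p[0]-60,p[1]-45,p[0]+60,p[1]+45),6)
print(get_obs()['eef_pos'],get_obs()['q'])
```

```text
[274.57335363 175.31816834]
[ 0.538811   -0.32237007  0.09324445] [ 0.90253004  0.64068261 -0.64366414  1.75022857  0.47143338  0.91042791
  1.79263086]
```

View pics/s1.png

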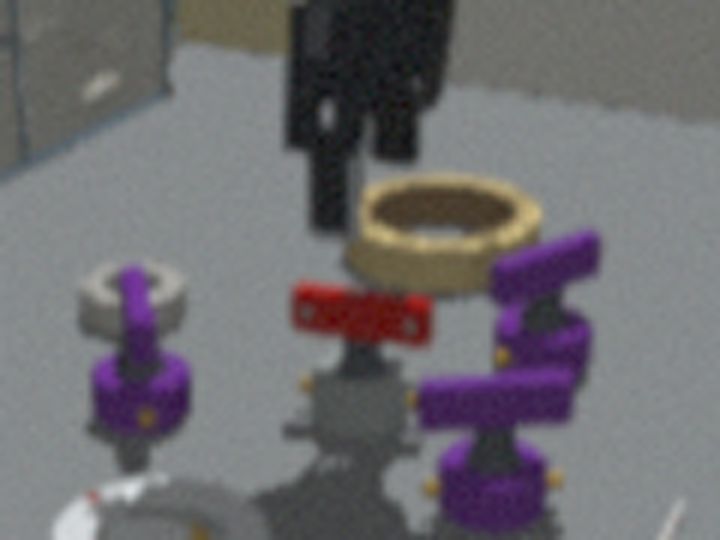

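The red handle is centred at (363,313), and the fingers at (328,190) and (395,140) straddle it evenly. I'll descend and close with the tips just above the neck.

>>> {"api": "arm_command", "payload": {"rows": [[[85,0,0,-0.15,0],[85,0,0,-0.15,0],[85,0,0,-0.15,0],[85,0,0,-0.15,0],[85,0,0,-0.15,0],[85,0,0,-0.1,0],[85,0,0,0,0],[50,0,0,0,0],[25,0,0,0,0],[0,0,0,0,0]]], "newtons": 80}}

```text
t: 6.5
eef_pos: [0.539, -0.3226, 0.0426]
tool_rot: [0.0, -0.082, 0.997, -0.0]
contact_force: [0.3, 0.5, 0.2]
gripper_width: 0.375
grasp_force: 0.0
```

>>> {"api": "arm_command", "payload": {"rows": [[[0,0,0,0,0],[0,0,0,0,0],[0,0,0,0,0],[0,0,0,0,0],[0,0,0,0,0],[0,0,0,0,0],[0,0,0,0,0],[0,0,0,0,0],[0,0,0,0,0],[0,0,0,0,0]]]}}

```text
t: 7.75
eef_pos: [0.5389, -0.3224, 0.0424]
tool_rot: [0.0, -0.082, 0.997, 0.0]
contact_force: [-0.9, 1.9, 5.0]
gripper_width: 0.118
grasp_force: 79.3
```

>>> {"api": "arm_command", "payload": {"rows": [[[0,0,0,0.15,0],[0,0,0,0.15,0],[0,0,0,0.15,0],[0,0,0,0.15,0],[0,0,0,0.15,0],[0,0,0,0.15,0],[0,0,0,0.15,0],[0,0,0,0.15,0],[0,0,0,0.15,0],[0,0,0,0.15,0]]]}}

```text
t: 9.0
eef_pos: [0.5387, -0.3225, 0.1329]
tool_rot: [-0.0, -0.082, 0.997, 0.0]
contact_force: [0.2, 0.3, -1.5]
gripper_width: 0.118
grasp_force: 78.6
```

>>> {"api": "arm_command", "payload": {"rows": [[[0,-0.03,0.37,0,-0.6],[0,-0.03,0.37,0,-0.6],[0,-0.03,0.37,0,-0.6],[0,-0.03,0.37,0,-0.6],[0,-0.03,0.37,0,-0.6],[0,-0.03,0.37,0,-0.6],[0,-0.03,0.37,0,-0.6],[0,-0.03,0.37,0,-0.6],[0,-0.03,0.37,0,-0.4],[0,0,0,0,0]]]}}

```text
t: 10.25
eef_pos: [0.5228, -0.1206, 0.1329]
tool_rot: [0.0, 0.124, 0.992, 0.0]
contact_force: [0.5, 0.2, -1.3]
gripper_width: 0.119
grasp_force: 78.6
```

Run:
```python
from h import *
o=get_obs();print(o['eef_pos'],o['contact_force'],o['torque'],o['q'],o['gripper_width'])
p=proj('side',[.522,-.122,.08]).astype(int);print(p)
save('side','s2.png',(p[0]-65,p[1]-60,p[0]+65,p[1]+40),6)
print(p-[65,60])
```

```text
[ 0.52278278 -0.12060534  0.13286688] [ 0.50598463  0.23897435 -1.25488143] [-0.06852085 -0.01456448 -0.06770062] [ 0.62431899  0.44672901 -0.64186011  1.9442084   0.34732503  0.86105435
  1.12241778] 0.11894641496300459
[240 199]
[175 139]
```

View pics/s2.png

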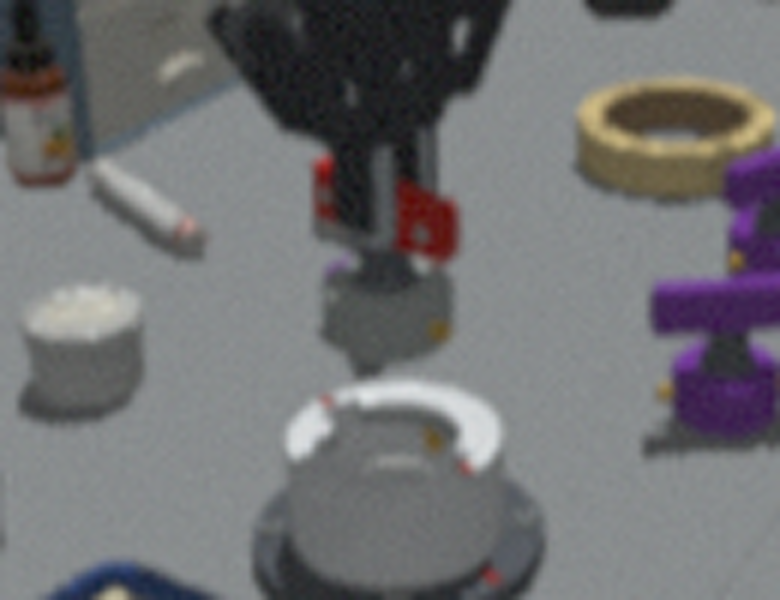

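Run:
```python
from h import *
f=lambda p:(p-np.array([175,139])+.5)*6-.5
c=np.array([.5228,-.1206,.1025])
print('plug',f(proj('side',c)))
for s in(1,-1):
  a=np.radians(-14.3);print('ear',f(proj('side',c+s*.029*np.array([np.cos(a),np.sin(a),0]))))
r=proj('side',c);R=np.array(cams.camera_params('side')['extrinsics'])[:3,0]
print('edges',f(proj('side',c-.023*R)),f(proj('side',c+.023*R)))
c=np.array([.5222,-.122,.051]);print('fix',f(proj('side',c)),f(proj('side',c-.04*R)),f(proj('side',c+.04*R)))
for s in(1,-1):
  a=np.radians(-14.5);print('mark',f(proj('side',c+s*.036*np.array([np.cos(a),np.sin(a),0]))))
```

```text
plug [389.51827665 312.02472393]
ear [333.46965707 287.8269417 ]
ear [448.30393956 337.40416557]
edges [324.6927518  312.02472393] [454.34380149 312.02472393]
fix [398.42211671 435.51799235] [289.22251133 435.51799235] [507.62172209 435.51799235]
mark [331.34165226 402.99325602]
mark [469.4760011  469.96928715]
```

>>> {"api": "arm_command", "payload": {"rows": [[[0,0.01,-0.02,-0.15,0],[0,0,0,-0.15,0],[0,0,0,-0.15,0],[0,0,0,-0.15,0],[0,0,0,-0.025,0],[0,0,0,-0.025,0],[0,0,0,-0.025,0],[0,0,0,-0.025,0],[0,0,0,-0.025,0],[0,0,0,0,0]]]}}

```text
t: 11.55
eef_pos: [0.5236, -0.1229, 0.0897]
tool_rot: [0.0, 0.125, 0.992, 0.0]
contact_force: [-2.5, 3.6, 7.0]
gripper_width: 0.119
grasp_force: 79.7
```

>>> {"api": "arm_command", "payload": {"rows": [[[0,-0.01,0.015,0,0],[0,0,0,0,0],[0,0,0,-0.01,0],[0,0,0,-0.01,0],[0,0,0,0,0],[0,0,0,0,0],[0,0,0,0,0],[0,0,0,0,0],[0,0,0,0,0],[0,0,0,0,0]]]}}

```text
t: 12.8
eef_pos: [0.5225, -0.1224, 0.0874]
tool_rot: [-0.0, 0.125, 0.992, 0.0]
contact_force: [0.6, 5.5, -0.9]
gripper_width: 0.124
grasp_force: 78.7
```

Run:
```python
from h import *
o=get_obs();print(o['eef_pos'],o['contact_force'],o['torque'],o['gripper_width'])
save('side','s3.png',(175,149,305,239),6)
```

```text
[ 0.52253872 -0.122428    0.08744258] [ 0.60464621  5.49013168 -0.8543257 ] [ 1.30861991 -0.22589789  0.01027663] 0.12400721882565538
```

View pics/s3.png

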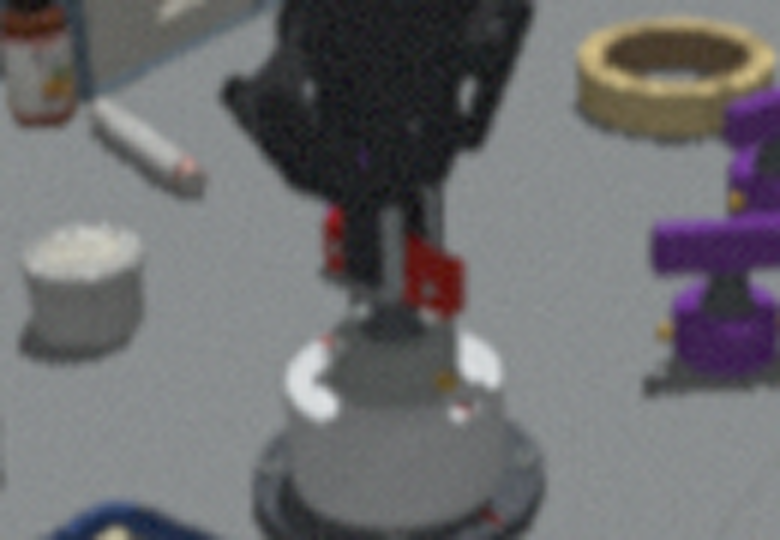

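The plug has entered the bore, and the ear at (445,382) lines up with the gap mark at (462,412). The collar is pushing +y, so I'll relieve that and go on down.

>>> {"api": "arm_command", "payload": {"rows": [[[0,0,0.01,0,0],[0,0,0.01,0,0],[0,0,0,-0.03,0],[0,0,0,-0.03,0],[0,0,0,-0.03,0],[0,0,0,-0.03,0],[0,0,0,-0.02,0],[0,0,0,0,0],[0,0,0,0,0],[0,0,0,0,0]]]}}

```text
t: 14.1
eef_pos: [0.5224, -0.1219, 0.0791]
tool_rot: [-0.0, 0.126, 0.992, -0.0]
contact_force: [0.9, 2.1, -2.2]
gripper_width: 0.12
grasp_force: 78.6
```

>>> {"api": "arm_command", "payload": {"rows": [[[0,0,0.005,-0.03,0],[0,0,0,-0.03,0],[0,0,0,-0.03,0],[0,0,0,-0.02,0],[0,0,0,-0.02,0],[0,0,0,-0.02,0],[0,0,0,-0.02,0],[0,0,0,0,0],[0,0,0,0,0],[0,0,0,0,0]]]}}

```text
t: 15.35
eef_pos: [0.5226, -0.1216, 0.0694]
tool_rot: [0.0, 0.126, 0.992, -0.0]
contact_force: [-3.2, 0.2, 7.2]
gripper_width: 0.114
grasp_force: 79.7
```

Run:
```python
from h import *
o=get_obs();print(o['eef_pos'],o['contact_force'],o['torque'],o['gripper_width'])
```

```text
[ 0.52261016 -0.12164534  0.06935943] [-3.24234131  0.22320101  7.15749179] [-0.15233387  0.60032759 -0.01014172] 0.11427723429988754
```

>>> {"api": "arm_command", "payload": {"rows": [[[0,-0.01,0,-0.02,0],[0,0,0,-0.005,0],[0,0,0,0,-0.5],[0,0,0,0,-0.5],[0,0,0,0,-0.5],[0,0,0,0,-0.5],[0,0,0,-0.005,-0.5],[0,0,0,-0.005,-0.5],[0,0,0,0,0],[0,0,0,0,0]]]}}

```text
t: 16.6
eef_pos: [0.5237, -0.1211, 0.0681]
tool_rot: [0.002, 0.243, 0.97, 0.0]
contact_force: [-0.2, 0.2, 8.2]
gripper_width: 0.123
grasp_force: 80.0
```

```bash
cat > s.py <<'E'
from h import *
o=get_obs();q=o['tool_rot'];a=np.degrees(2*np.arctan2(q[2],q[1]))-180
print(o['t'],o['eef_pos'].round(4),'F',o['contact_force'].round(1),'T',o['torque'].round(2),o['gripper_width'].round(3),'bar',a.round(2),'turned',(a+14.5).round(1),'q7',o['q'][6].round(2))
E
python3 s.py
```

```text
Traceback (most recent call last):
  File "s.py", line 3, in <module>
    print(o['t'],o['eef_pos'].round(4),'F',o['contact_force'].round(1),'T',o['torque'].round(2),o['gripper_width'].round(3),'bar',a.round(2),'turned',(a+14.5).round(1),'q7',o['q'][6].round(2))
                                                                                                ^^^^^^^^^^^^^^^^^^^^^^^^
AttributeError: 'float' object has no attribute 'round'
```

```bash
sed -i "s/o\['gripper_width'\].round(3)/round(o['gripper_width'],3)/" s.py; python3 s.py
```

```text
16.6 [ 0.5237 -0.1211  0.0681] F [-0.2  0.2  8.2] T [0.11 0.17 0.03] 0.123 bar -28.15 turned -13.6 q7 0.84
```

>>> {"api": "arm_command", "payload": {"rows": [[[0,0,0,-0.002,-0.4],[0,0,0,-0.002,-0.4],[0,0,0,-0.002,-0.4],[0,0,0,-0.002,-0.4],[0,0,0,-0.002,-0.4],[0,0,0,0,0],[0,0,0,0,0],[0,0,0,0,0],[0,0,0,0,0],[0,0,0,0,0]]]}}

```text
t: 17.85
eef_pos: [0.5239, -0.1208, 0.0676]
tool_rot: [0.002, 0.32, 0.947, 0.001]
contact_force: [-0.2, 1.4, 8.2]
gripper_width: 0.122
grasp_force: 80.1
```

```bash
python3 s.py
```

```text
17.85 [ 0.5239 -0.1208  0.0676] F [-0.2  1.4  8.2] T [0.28 0.18 0.06] 0.122 bar -37.3 turned -22.8 q7 0.71
```

>>> {"api": "arm_command", "payload": {"rows": [[[0,0,0,-0.002,-0.4],[0,0,0,-0.002,-0.4],[0,0,0,-0.002,-0.4],[0,0,0,-0.002,-0.4],[0,0,0,-0.002,-0.4],[0,0,0,-0.001,-0.2],[0,0,0,0,0],[0,0,0,0,0],[0,0,0,0,0],[0,0,0,0,0]]]}}

```text
t: 19.1
eef_pos: [0.524, -0.1207, 0.0671]
tool_rot: [0.002, 0.402, 0.916, 0.001]
contact_force: [-0.5, 1.4, 9.9]
gripper_width: 0.117
grasp_force: 80.3
```

```bash
python3 s.py
```

```text
19.1 [ 0.524  -0.1207  0.0671] F [-0.5  1.4  9.9] T [0.34 0.22 0.08] 0.117 bar -47.37 turned -32.9 q7 0.56
```

>>> {"api": "arm_command", "payload": {"rows": [[[0,0,0,0,0],[0,0,0,0,0],[0,0,0,-0.001,-0.1],[0,0,0,-0.001,-0.1],[0,0,0,0,-0.1],[0,0,0,0,-0.1],[0,0,0,-0.001,-0.1],[0,0,0,0,-0.1],[0,0,0,0,0],[0,0,0,0,0]]], "newtons": 35}}

```text
t: 20.35
eef_pos: [0.5241, -0.1206, 0.0669]
tool_rot: [0.002, 0.424, 0.906, 0.001]
contact_force: [0.0, 1.5, 10.8]
gripper_width: 0.118
grasp_force: 80.3
```

```bash
python3 s.py
```

```text
20.35 [ 0.5241 -0.1206  0.0669] F [ 0.   1.5 10.8] T [0.31 0.23 0.07] 0.118 bar -50.11 turned -35.6 q7 0.52
```

>>> {"api": "arm_command", "payload": {"rows": [[[3,0,0,0,0],[3,0,0,0,0],[3,0,0,-0.001,-0.1],[3,0,0,-0.001,-0.1],[3,0,0,0,-0.1],[3,0,0,0,-0.1],[3,0,0,-0.001,-0.1],[3,0,0,0,0],[3,0,0,0,0],[3,0,0,0,0]]], "newtons": 35}}

```text
t: 21.6
eef_pos: [0.5241, -0.1206, 0.0668]
tool_rot: [0.002, 0.442, 0.897, 0.001]
contact_force: [-0.1, 2.4, 11.3]
gripper_width: 0.116
grasp_force: 80.4
```

```bash
python3 s.py
```

```text
21.6 [ 0.5241 -0.1206  0.0668] F [-0.1  2.4 11.3] T [0.38 0.29 0.11] 0.116 bar -52.4 turned -37.9 q7 0.48
```

>>> {"api": "arm_command", "payload": {"rows": [[[20,0,0,0,0],[20,0,0,0,0],[20,0,0,0,0],[20,0,0,0,0],[0,0,0,0,0],[0,0,0,0,0],[0,0,0,0,0],[0,0,0,0,0],[0,0,0,0,0],[0,0,0,0,0]]], "newtons": 35}}

```text
t: 22.85
eef_pos: [0.5242, -0.1209, 0.0666]
tool_rot: [0.002, 0.442, 0.897, 0.001]
contact_force: [0.1, 0.9, 8.2]
gripper_width: 0.133
grasp_force: 51.0
```

```bash
python3 s.py
```

```text
22.85 [ 0.5242 -0.1209  0.0666] F [0.1 0.9 8.2] T [ 0.24 -0.05 -0.08] 0.133 bar -52.43 turned -37.9 q7 0.48
```

>>> {"api": "arm_command", "payload": {"rows": [[[0,0,0,-0.001,-0.1],[0,0,0,0,-0.1],[0,0,0,-0.001,-0.1],[0,0,0,0,-0.1],[0,0,0,-0.001,-0.1],[0,0,0,0,0],[0,0,0,0,0],[0,0,0,0,0],[0,0,0,0,0],[0,0,0,0,0]]]}}

```text
t: 24.1
eef_pos: [0.5243, -0.1209, 0.0666]
tool_rot: [0.002, 0.46, 0.888, 0.001]
contact_force: [-0.2, 1.7, 10.3]
gripper_width: 0.134
grasp_force: 51.1
```

```bash
python3 s.py
```

```text
24.1 [ 0.5243 -0.1209  0.0666] F [-0.2  1.7 10.3] T [0.18 0.02 0.09] 0.134 bar -54.71 turned -40.2 q7 0.45
```

>>> {"api": "arm_command", "payload": {"rows": [[[0,0,0,-0.001,-0.07],[0,0,0,0,-0.07],[0,0,0,-0.001,-0.07],[0,0,0,0,-0.07],[0,0,0,-0.001,-0.07],[0,0,0,0,-0.07],[0,0,0,0,-0.07],[0,0,0,0,-0.07],[0,0,0,0,0],[0,0,0,0,0]]]}}

```text
t: 25.35
eef_pos: [0.5243, -0.1208, 0.0664]
tool_rot: [0.002, 0.479, 0.878, 0.001]
contact_force: [-0.3, 0.9, 10.4]
gripper_width: 0.132
grasp_force: 51.1
```

```bash
python3 s.py
```

```text
25.35 [ 0.5243 -0.1208  0.0664] F [-0.3  0.9 10.4] T [0.25 0.01 0.06] 0.132 bar -57.27 turned -42.8 q7 0.41
```

>>> {"api": "arm_command", "payload": {"rows": [[[0,0,0,-0.001,-0.07],[0,0,0,0,-0.07],[0,0,0,-0.001,-0.07],[0,0,0,0,-0.07],[0,0,0,-0.001,-0.07],[0,0,0,0,-0.07],[0,0,0,0,-0.07],[0,0,0,0,-0.07],[0,0,0,0,-0.07],[0,0,0,0,0]]]}}

```text
t: 26.6
eef_pos: [0.5243, -0.1208, 0.0662]
tool_rot: [0.002, 0.501, 0.865, 0.001]
contact_force: [-0.3, 1.2, 9.5]
gripper_width: 0.131
grasp_force: 51.2
```

```bash
python3 s.py
```

```text
26.6 [ 0.5243 -0.1208  0.0662] F [-0.3  1.2  9.5] T [ 0.26 -0.04  0.06] 0.131 bar -60.16 turned -45.7 q7 0.37
```

>>> {"api": "arm_command", "payload": {"rows": [[[0,0,0,-0.001,-0.07],[0,0,0,0,-0.07],[0,0,0,-0.001,-0.07],[0,0,0,0,-0.07],[0,0,0,-0.001,-0.07],[0,0,0,0,-0.07],[0,0,0,0,-0.07],[0,0,0,0,-0.07],[0,0,0,0,-0.07],[0,0,0,0,0]]]}}

```text
t: 27.85
eef_pos: [0.5244, -0.1208, 0.0661]
tool_rot: [0.002, 0.523, 0.852, 0.001]
contact_force: [0.2, 1.3, 10.9]
gripper_width: 0.135
grasp_force: 51.2
```

```bash
python3 s.py
```

```text
27.85 [ 0.5244 -0.1208  0.0661] F [ 0.2  1.3 10.9] T [0.24 0.02 0.04] 0.135 bar -63.05 turned -48.5 q7 0.33
```

>>> {"api": "arm_command", "payload": {"rows": [[[0,0,0,-0.001,-0.07],[0,0,0,0,-0.07],[0,0,0,-0.001,-0.07],[0,0,0,0,-0.07],[0,0,0,-0.001,-0.07],[0,0,0,0,-0.07],[0,0,0,0,-0.07],[0,0,0,0,-0.07],[0,0,0,0,-0.07],[0,0,0,0,0]]]}}

```text
t: 29.1
eef_pos: [0.5244, -0.1208, 0.066]
tool_rot: [0.002, 0.544, 0.839, 0.001]
contact_force: [0.8, 2.0, 9.9]
gripper_width: 0.129
grasp_force: 51.3
```

```bash
python3 s.py
```

```text
29.1 [ 0.5244 -0.1208  0.066 ] F [0.8 2.  9.9] T [0.27 0.01 0.04] 0.129 bar -65.93 turned -51.4 q7 0.29
```

>>> {"api": "arm_command", "payload": {"rows": [[[0,0,0,-0.001,-0.07],[0,0,0,0,-0.07],[0,0,0,-0.001,-0.07],[0,0,0,0,-0.07],[0,0,0,-0.001,-0.07],[0,0,0,0,-0.07],[0,0,0,0,-0.07],[0,0,0,0,-0.07],[0,0,0,0,-0.07],[0,0,0,0,0]]]}}

```text
t: 30.35
eef_pos: [0.5245, -0.1208, 0.0658]
tool_rot: [0.002, 0.565, 0.825, 0.001]
contact_force: [0.6, 1.5, 10.6]
gripper_width: 0.13
grasp_force: 51.3
```

```bash
python3 s.py
```

```text
30.35 [ 0.5245 -0.1208  0.0658] F [ 0.6  1.5 10.6] T [0.32 0.03 0.05] 0.13 bar -68.82 turned -54.3 q7 0.24
```

>>> {"api": "arm_command", "payload": {"rows": [[[0,0,0,-0.001,-0.07],[0,0,0,-0.001,-0.07],[0,0,0,-0.001,-0.07],[0,0,0,0,-0.07],[0,0,0,-0.001,-0.07],[0,0,0,0,-0.07],[0,0,0,0,-0.07],[0,0,0,0,-0.07],[0,0,0,0,-0.07],[0,0,0,0,0]]]}}

```text
t: 31.6
eef_pos: [0.5245, -0.1208, 0.0656]
tool_rot: [0.002, 0.586, 0.811, 0.001]
contact_force: [0.2, 1.8, 11.3]
gripper_width: 0.133
grasp_force: 51.4
```

```bash
python3 s.py
```

```text
31.6 [ 0.5245 -0.1208  0.0656] F [ 0.2  1.8 11.3] T [0.31 0.09 0.04] 0.133 bar -71.71 turned -57.2 q7 0.2
```

>>> {"api": "arm_command", "payload": {"rows": [[[0,0,0,-0.001,-0.07],[0,0,0,-0.001,-0.07],[0,0,0,-0.001,-0.07],[0,0,0,0,-0.07],[0,0,0,-0.001,-0.07],[0,0,0,0,-0.07],[0,0,0,0,-0.07],[0,0,0,0,-0.07],[0,0,0,0,-0.07],[0,0,0,0,0]]]}}

```text
t: 32.85
eef_pos: [0.5246, -0.1208, 0.0654]
tool_rot: [0.002, 0.606, 0.796, 0.002]
contact_force: [0.8, 2.0, 10.7]
gripper_width: 0.132
grasp_force: 51.4
```

```bash
python3 s.py
```

```text
32.85 [ 0.5246 -0.1208  0.0654] F [ 0.8  2.  10.7] T [0.28 0.12 0.07] 0.132 bar -74.59 turned -60.1 q7 0.16
```

>>> {"api": "arm_command", "payload": {"rows": [[[0,0,0,-0.001,-0.07],[0,0,0,-0.001,-0.07],[0,0,0,0,-0.07],[0,0,0,0,-0.07],[0,0,0,0,-0.07],[0,0,0,0,-0.07],[0,0,0,0,-0.07],[0,0,0,0,-0.07],[0,0,0,0,-0.07],[0,0,0,0,0]]]}}

```text
t: 34.1
eef_pos: [0.5246, -0.1208, 0.0653]
tool_rot: [0.002, 0.626, 0.78, 0.002]
contact_force: [-0.4, 1.6, 11.7]
gripper_width: 0.13
grasp_force: 51.5
```

```bash
python3 s.py
```

```text
34.1 [ 0.5246 -0.1208  0.0653] F [-0.4  1.6 11.7] T [0.38 0.07 0.21] 0.13 bar -77.48 turned -63.0 q7 0.12
```

Torque has risen to 0.21, so I'll use smaller steps.

>>> {"api": "arm_command", "payload": {"rows": [[[0,0,0,0,-0.06],[0,0,0,0,-0.06],[0,0,0,0,-0.06],[0,0,0,0,0],[0,0,0,0,0],[0,0,0,0,0],[0,0,0,0,0],[0,0,0,0,0],[0,0,0,0,0],[0,0,0,0,0]]]}}

```text
t: 35.35
eef_pos: [0.5246, -0.1207, 0.0653]
tool_rot: [0.002, 0.631, 0.775, 0.002]
contact_force: [0.9, 2.3, 11.1]
gripper_width: 0.135
grasp_force: 51.5
```

```bash
python3 s.py
```

```text
35.35 [ 0.5246 -0.1207  0.0653] F [ 0.9  2.3 11.1] T [0.34 0.1  0.06] 0.135 bar -78.3 turned -63.8 q7 0.1
```

>>> {"api": "arm_command", "payload": {"rows": [[[0,0,0,0,-0.06],[0,0,0,0,-0.06],[0,0,0,0,-0.06],[0,0,0,0,-0.06],[0,0,0,0,-0.06],[0,0,0,0,-0.06],[0,0,0,0,0],[0,0,0,0,0],[0,0,0,0,0],[0,0,0,0,0]]]}}

```text
t: 36.6
eef_pos: [0.5247, -0.1207, 0.0653]
tool_rot: [0.002, 0.642, 0.767, 0.002]
contact_force: [0.9, 0.7, 10.6]
gripper_width: 0.129
grasp_force: 51.4
```

```bash
python3 s.py
```

```text
36.6 [ 0.5247 -0.1207  0.0653] F [ 0.9  0.7 10.6] T [0.38 0.02 0.25] 0.129 bar -79.92 turned -65.4 q7 0.08
```

>>> {"api": "arm_command", "payload": {"rows": [[[0,0,0,0,-0.05],[0,0,0,0,-0.05],[0,0,0,0,-0.05],[0,0,0,0,-0.05],[0,0,0,0,0],[0,0,0,0,0],[0,0,0,0,0],[0,0,0,0,0],[0,0,0,0,0],[0,0,0,0,0]]]}}

```text
t: 37.85
eef_pos: [0.5249, -0.1205, 0.0653]
tool_rot: [0.002, 0.648, 0.762, 0.002]
contact_force: [1.3, 2.3, 11.1]
gripper_width: 0.131
grasp_force: 51.4
```

```bash
python3 s.py
```

```text
37.85 [ 0.5249 -0.1205  0.0653] F [ 1.3  2.3 11.1] T [ 0.29 -0.09  0.36] 0.131 bar -80.8 turned -66.3 q7 0.07
```

>>> {"api": "arm_command", "payload": {"rows": [[[0,0,0,0,-0.05],[0,0,0,0,-0.05],[0,0,0,0,-0.05],[0,0,0,0,-0.05],[0,0,0,0,0],[0,0,0,0,0],[0,0,0,0,0],[0,0,0,0,0],[0,0,0,0,0],[0,0,0,0,0]]]}}

```text
t: 39.1
eef_pos: [0.5251, -0.1204, 0.0654]
tool_rot: [0.002, 0.654, 0.757, 0.002]
contact_force: [0.9, 1.6, 10.4]
gripper_width: 0.132
grasp_force: 51.8
```

```bash
python3 s.py
```

```text
39.1 [ 0.5251 -0.1204  0.0654] F [ 0.9  1.6 10.4] T [ 0.4  -0.13  0.54] 0.132 bar -81.68 turned -67.2 q7 0.05
```

>>> {"api": "arm_command", "payload": {"rows": [[[0,0,0,0,-0.05],[0,0,0,0,-0.05],[0,0,0,0,-0.03],[0,0,0,0,0],[0,0,0,0,0],[0,0,0,0,0],[0,0,0,0,0],[0,0,0,0,0],[0,0,0,0,0],[0,0,0,0,0]]]}}

```text
t: 40.35
eef_pos: [0.5251, -0.1203, 0.0654]
tool_rot: [0.002, 0.658, 0.753, 0.002]
contact_force: [0.4, 2.7, 9.0]
gripper_width: 0.13
grasp_force: 52.3
```

```bash
python3 s.py
```

```text
40.35 [ 0.5251 -0.1203  0.0654] F [0.4 2.7 9. ] T [ 0.43 -0.22  0.7 ] 0.13 bar -82.25 turned -67.8 q7 0.05
```

>>> {"api": "arm_command", "payload": {"rows": [[[0,0,0,0.005,0],[0,0,0,0.005,0],[0,0,0,0.005,0],[0,0,0,0.005,0],[0,0,0,0.005,0],[0,0,0,0,0],[0,0,0,0,0],[0,0,0,0,0],[0,0,0,0,0],[0,0,0,0,0]]]}}

```text
t: 41.6
eef_pos: [0.5249, -0.1206, 0.0656]
tool_rot: [0.002, 0.658, 0.753, 0.002]
contact_force: [6.1, 1.2, -1.0]
gripper_width: 0.131
grasp_force: 49.0
```

```bash
python3 s.py
```

```text
41.6 [ 0.5249 -0.1206  0.0656] F [ 6.1  1.2 -1. ] T [ 0.46 -1.56  0.63] 0.131 bar -82.33 turned -67.8 q7 0.05
```

>>> {"api": "arm_command", "payload": {"rows": [[[45,0,0,0,0],[45,0,0,0,0],[45,0,0,0,0],[45,0,0,0,0],[45,0,0,0,0],[45,0,0,0,0],[45,0,0,0.1,0],[45,0,0,0.2,0],[45,0,0,0.4,0],[45,0,0,0.4,0]]]}}

```text
t: 42.85
eef_pos: [0.5221, -0.1214, 0.1326]
tool_rot: [0.0, 0.659, 0.752, 0.0]
contact_force: [0.3, -1.3, 0.5]
gripper_width: 0.529
grasp_force: 0.0
```

>>> {"api": "arm_command", "payload": {"rows": [[[45,0,-0.5,0.3,0],[45,0,-0.5,0.3,0],[45,0,-0.5,0.3,0],[45,0,-0.5,0.3,0],[45,0,-0.5,0,0],[45,0,-0.5,0,0],[45,0,-0.5,0,0],[45,0,0,0,0],[45,0,0,0,0],[45,0,0,0,0]]]}}

```text
t: 44.1
eef_pos: [0.5224, -0.33, 0.2035]
tool_rot: [-0.0, 0.658, 0.753, 0.0]
contact_force: [-0.3, -0.6, -0.0]
gripper_width: 0.525
grasp_force: 0.0
```

```bash
python3 s.py; python3 -c "
from h import *
save('top','t9.png',(165,160,265,235),7)
m=None
im=cams.read_camera('top').astype(int);r,g,b=im[...,0],im[...,1],im[...,2]
m=((r>110)&(g<75)&(b<75)).astype(np.uint8);m[:165]=0;m[240:]=0;m[:,265:]=0
n,l,st,c=cv2.connectedComponentsWithStats(m);i=1+st[1:,4].argmax();print(c[i],st[i],cv2.minAreaRect(np.argwhere(l==i)[:,::-1].astype(np.float32)))
"
```

```text
44.1 [ 0.5224 -0.33    0.2035] F [-0.3 -0.6 -0. ] T [ 0.02  0.03 -0.04] 0.525 bar -82.34 turned -67.8 q7 0.49
[199.69411765 197.25294118] [184 193  33  10 170] ((199.8362274169922, 197.39462280273438), (5.642123222351074, 32.38725280761719), 81.57302856445312)
```

View pics/t9.png

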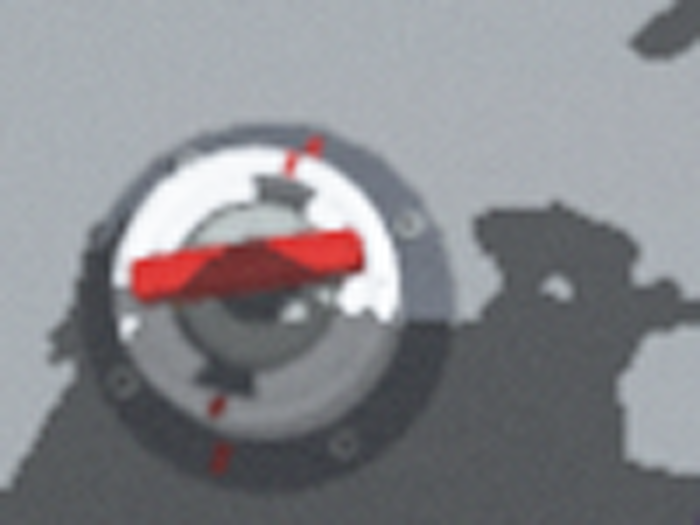

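The cap sits in the collar, ears hidden under the lugs. The bar runs from (132,280) to (362,248), about -82°, which is where it was on the stop when released. The hand is clear.

```bash
python3 -c "
from station import job
print(job.hand_in())"
```

```text
the job is handed in; nothing more can be done
None
```

I put the cap in the fixture, turned it about 68° clockwise until it bore firmly on the stop (0.70 N m at the hand), released it and handed the job in at about 44 s; no verdict was returned.

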